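# Clear the tweezer block and lock the tablet shell in the screen separator

## Robot

A 6-joint arm with a two-finger parallel gripper is mounted at the origin on the work surface. World frame = base frame: x ahead of the robot, y to its left, z up, the work surface at z = 0. Lengths are in m, angles in rad, forces in N, time in s.
With the tool pointing down it reaches from about 0.375 to 0.975 m from the base axis. Payload 3.8 kg.
Tool frame: the origin (TCP) lies midway between the tips of the shut fingers; the grasp point (between the pads) lies 19 mm behind it; z points along the fingers, y is the line along which they close (so a half turn about z gives the same grasp; the last joint's range is limited). The gripper opens to 85 mm and grips with 20 to 120 N. Pads are 22 mm wide; open, the fingers measure 114 mm over their backs; the gripper's body (76 mm by 85 mm) begins 54 mm behind the grasp point. The pads swing forward as they close: fully open they stand 13 mm farther back than shut.
Start: joints at [1.291, 0.264, 1.604, -0, 1.274, -0.037], TCP at [0.162, 0.655, 0.231] pointing down, gripper open.
Joint ranges: [-2.63, 2.63], [-0.94, 2.18], [0.31, 2.57], [-1.31, 4.45], [0, 2.66], [-2.55, 2.55]. Speed limits (rad/s): [2.57, 2.57, 3.14, 3.14, 3.14, 3.14].

## Interface

Orientations are given as a rotation vector (axis times angle).
In Python, from workcell import read_state, vision, ticket gives the robot as it stands. The module is installed in compiled form; this text tells all that it offers.
- The arm moves only by the tool jog_arm, never from a script. Its arguments are lists of equal length, an entry for each row: "turn": the turn, a rotation vector about the tool's x, y, z in rad, a list of three; "delta_pos": the shift along the tool's x, y, z in m, a list of three; "gripper": the finger opening in m, from 0 to 0.0854. In form: {"turn": [[rx, ry, rz], ...], "delta_pos": [[dx, dy, dz], ...], "gripper": [gripper, ...]}. A call has 1 to 20 rows; each row shifts and turns the commanded pose from where the row before left it, along the tool's axes as they then stand; what a row does not reach is not made up. A row lasts 1/12 s, in which the tool goes at most 41.7 mm and 7.16 degrees, less where a joint would pass 70% of its speed; a pose out of reach is approached as far as the arm can. A call with a gripper value outside its range is refused whole. The fingers move at their own pace and stop on an object; "grip_force" is the grip in N (left out, the last holds). Time passes only in rows, so rows that do not move let the fingers close. It gives the time, the measured TCP pose, the force, the opening and the grip force at its end, in the units of the state.
- read_state(): the state, without advancing time (a new reading comes with each control period).
- vision.read_camera(name): name is "scene" or "top"; returns the picture (384x512x3 uint8, red, green, blue); there is no depth.
- vision.calibration(name): a dict with "vfov" (degrees; the focal length in pixels is half the picture's height over the tangent of half this angle, whatever the lens; pixels are square), "cx", "cy" (the principal point, pixels), "dist" ([k1, k2, p1, p2, k3] as OpenCV has them; the pictures are not rectified), "R" (3x3) and "t" (3): a world point X has camera coordinates R X + t. Camera axes: x right, y down, z forward; pixel columns grow to the right and rows downward; lengths in m; the calibration is good to about 2 mm. A picture is of the moment at which its call begins. calibration takes no time and is no camera call.
- ticket.finish_job(): hands the job in; it is judged then, once.
The state is a dict: "time": time; "q": joint angles; "joint_vel": joint speeds; "joint_torque": joint torques, N m; "tool_pos": TCP position; "tcp_rot": TCP orientation; "wrist_force": force on the tool from outside, world axes, zero at the start; "torque": the same for the moment, N m; "width": opening from 0.0 (shut) to 1.0 (fully open); "grip_force": force on a finger pad.
Only numpy, scipy, OpenCV 4.12 (cv2) and the standard library are available. Lean on these libraries where they do the work, as an engineer would, in place of code of your own. Each camera call takes 0.05 s, during which the arm holds its last target. There are 200 camera calls.

## Task

Someone left the heavy brass tweezer block on the tablet shell, partly under the raised clamp rail of the screen separator: draw it out and set it down gently, right way up, on the flat rubber mat. Then turn the crank to bring the clamp rail down until you feel it press firmly on the shell, but do not force it, and after that turn the turnbutton fully across the end of the rail to secure it. Leave the shell in its bed and the other things on the bench where they are.

Things in the scene. Friction and masses are not known exactly. Their poses are not given: they have to be found in the camera images.
- separator: Fixed white screen separator, about a quarter turn round: its x axis points roughly to the robot's left, its y back to the robot. Origin: base underside. Base x -175..145, y -85..85, 25 mm high; shell bed x -160..40, strips 33 mm above the bench. Hinge cheeks at x 110, y +-60, tops at 87 mm. Turnbutton pedestal 44 x 52, 53 mm high, at x -20, y -111. Crank at the +y end.
- tablet_shell: Matte grey tablet shell, loose in the separator's bed: slab 200 mm (its x) x 120 mm (its y) x 10 mm thick. Origin: centre of its underside, 25 mm above the bench; its top is 35 mm above the bench.
- brass_block: Brass tweezer block (0.6 to 0.95 kg), 120 mm (its x) x 40 mm (its y) x 28 mm high, dark slots on top. Origin: centre of its underside. Starts flat on the shell, its x roughly along the separator's x, the +x part beneath the raised rail, which leaves no room for a gripper over its middle; the -x end sticks out by about 60 to 80 mm.
- rubber_mat: Flat black rubber mat fixed on the bench, 180 mm (its x) x 120 mm (its y) x 4 mm thick, on the left or right of the separator (a metal tray of the same outline with an 18 mm high rim is on the other side; the white panel at the far edge is not it). Origin: centre of its underside.
- crank (a joint): Angle of the crank shaft, to which the clamp rail is fixed (rad): 0 = rail just resting on the shell, grows as the rail lifts; the stop is at 0.62. Stiff: it stays about where it is left (about 6 N at the handle to turn).
- crank_grip (a point): Middle of the crank's black round handle, 16 mm diameter, 58 mm long, along the separator's y axis (y +92 to +150 mm), 90 mm from the hinge axis. The crank arm leans 0.3 rad from upright towards the separator's -x at crank = 0 and turns towards +x as crank grows: lowering the rail moves the handle to the separator's -x, 155 to 160 mm above the bench.
- crank_hinge (a point): Point on the axis of the crank shaft, at the separator's y = 0, 70 mm above the bench.
- clamp_rail (a point): Aluminium clamp rail, 24 mm wide, 166 mm long along the separator's y axis, 18 mm high with a rubber strip below, carried by two side arms 130 mm to the -x side of the hinge axis. This point: centre of its underside.
- turnbutton (a joint): Angle of the turnbutton (rad): 0 = its bar points along the separator's +y, across the end of the lowered rail (stop); grows counter-clockwise from above as it opens; about 1.57 = bar points to the separator's -x.
- turnbutton_pivot (a point): Turnbutton's upright pivot, at the separator's x -20, y -120 mm; this point is on the underside of the bar, 58 mm above the bench. Bar 85 mm long, 20 mm wide, 10 mm thick.
- thumb_peg (a point): Point on the axis of the turnbutton's upright thumb peg, 14 mm diameter, 55 mm from the pivot; the peg stands from 68 to 108 mm above the bench and this point is at 88 mm.
- opening_wedge: Bystander: blue opening wedge lying flat, 120 mm long, 14 mm high. Origin: near its middle, underside.
- nylon_roller: Bystander: white nylon roller standing on end, 44 mm diameter, 105 mm high. Origin: underside.
- screw_jar: Bystander: glass screw jar, 60 mm diameter, 85 mm high. Origin: underside.
- screwdriver: Bystander: black screwdriver lying flat, 170 mm long.
Not all that is in view belongs to the job. Of the things shaped like the rubber_mat, the black one is meant. There is more than one size of the brass_block; the one meant has the size given above.

How it is judged:
By the outcome, as a careful person would: the job done as asked, in the order asked, and still so for the second after the job is handed in, with the robot touching nothing.
It also fails if it takes over 72 s, if anything falls off the work surface, if the arm or the gripper's body presses on something with over 40 N, if the wrist force passes 120 N, or if a joint passes its speed limit or range.

## Working session

There is one attempt and no reset: what is moved stays moved. The work goes in short steps, Python scripts to look and compute and a tool call to move; the robot and the scene stay as the last step left them, time stands still between calls to the robot, and variables do not carry over. Pictures are saved under pics/ and viewed, at most 11 in all, crops included, and the job is handed in when it is done.

Besides the shell and the picture viewer there is one more tool, called after "Call:" by a JSON object that holds its "name" and its "arguments". jog_arm: Moves the arm, as the interface text tells. Its arguments: {"type":"object","properties":{"turn":{"type":"array","items":{"type":"array","items":{"type":"number"}}},"delta_pos":{"type":"array","items":{"type":"array","items":{"type":"number"}}},"gripper":{"type":"array","items":{"type":"number"}},"grip_force":{"type":"number"}},"required":["turn","delta_pos","gripper"]}

```bash
mkdir -p pics
python3 - <<'E'
from workcell import read_state, vision
import cv2
s=read_state(); print(s)
for n in("scene","top"):
    im=vision.read_camera(n); cv2.imwrite(f"pics/{n}0.png",cv2.resize(im[:,:,::-1],(800,600),interpolation=cv2.INTER_CUBIC)); cv2.imwrite(f"pics/{n}0_raw.png",im[:,:,::-1])
    print(n,vision.calibration(n))
E
```

```text
{'time': 0.0, 'q': array([ 1.29105213e+00,  2.64755255e-01,  1.60535374e+00,  1.07029627e-05,
        1.27369358e+00, -3.68957576e-02]), 'joint_vel': array([ 0.00086516, -0.00078502,  0.0011314 , -0.00035901,  0.00035875,
       -0.00184633]), 'joint_torque': array([ 1.50558299e-03, -5.15105009e+01, -3.67319942e+01, -1.26728987e-04,
        1.31844150e-02,  1.58759576e-05]), 'tool_pos': array([0.16211334, 0.65450384, 0.22997154]), 'tcp_rot': array([-0.38049   , -3.11810319,  0.003425  ]), 'wrist_force': array([-0.17680712, -0.07488972, -0.14035993]), 'torque': array([ 4.17736533e-06,  1.06716380e-03, -2.61874661e-02]), 'grip_force': 0.0, 'width': 1.0034876586987256}
scene {'vfov': 52.009343237931375, 'cx': 253.01097274372773, 'cy': 194.17987989099802, 'dist': array([-0.09859132,  0.        ,  0.        ,  0.        ,  0.        ]), 'R': array([[ 0.26374543,  0.96455032, -0.00900218],
       [ 0.76112855, -0.213837  , -0.61233738],
       [-0.59255521,  0.15464936, -0.79054532]]), 't': array([-0.1214339 , -0.26619084,  1.64462023])}
top {'vfov': 47.9270004585881, 'cx': 253.13872319040055, 'cy': 202.20961747953976, 'dist': array([-0.00937101,  0.        ,  0.        ,  0.        ,  0.        ]), 'R': array([[-0.01993799, -0.99974566,  0.01054017],
       [-0.98265932,  0.01765126, -0.18457816],
       [ 0.18434516, -0.01403751, -0.98276132]]), 't': array([-0.01022141,  0.49520345,  1.14252722])}
```

View pics/scene0.png

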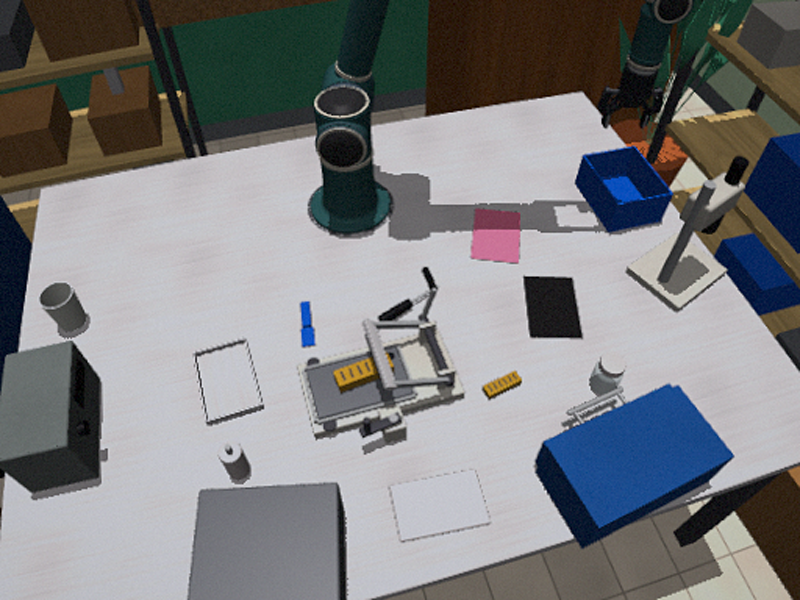

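View pics/top0.png

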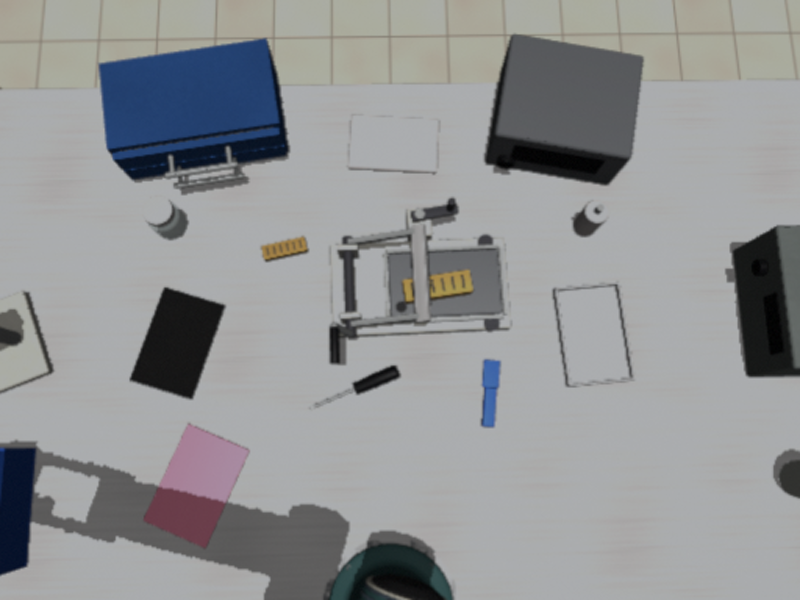

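The top view (800x600) shows the separator around (420,285) and the brass block at (438,285) under the rail. The turnbutton is open at (432,212) and the crank handle is at (335,345). The black mat is at (178,343), to the robot's left.

```bash
cat > h.py <<'E'
import numpy as np, cv2
from workcell import read_state, vision
def cam(n):
    c=vision.calibration(n); f=192/np.tan(np.radians(c['vfov'])/2)
    return np.array([[f,0,c['cx']],[0,f,c['cy']],[0,0,1]]),c['dist'],c['R'],c['t']
def p2w(n,uv,z):
    K,d,R,t=cam(n); u=cv2.undistortPoints(np.array(uv,float).reshape(-1,1,2),K,d).reshape(-1,2)
    D=np.c_[u,np.ones(len(u))]@R; C=-R.T@t
    return C+D*((z-C[2])/D[:,2])[:,None]
def w2p(n,X):
    K,d,R,t=cam(n); return cv2.projectPoints(np.array(X,float).reshape(-1,1,3),cv2.Rodrigues(R)[0],t,K,d)[0].reshape(-1,2)
def frame(x,y,yaw):
    c,s=np.cos(yaw),np.sin(yaw)
    return lambda P:np.array(P,float)@np.array([[c,s,0],[-s,c,0],[0,0,1]])+[x,y,0]
E
python3 - <<'E'
from h import *
v=lambda L:np.array(L)/1.5625
print("base",p2w("top",v([(331,247),(331,336),(511,328),(504,237)]),.025).round(3).tolist())
im=cv2.imread("pics/top0_raw.png")
hsv=cv2.cvtColor(im,cv2.COLOR_BGR2HSV)
m=cv2.inRange(hsv,(12,120,60),(30,255,255))
for nm,mm,z,amin in(("brass",m,.063,50),("dark",cv2.inRange(im,(0,0,0),(40,40,40)),.004,300)):
    for c in cv2.findContours(mm,cv2.RETR_EXTERNAL,cv2.CHAIN_APPROX_NONE)[0]:
        if cv2.contourArea(c)>amin:
            b=cv2.boxPoints(cv2.minAreaRect(c)); w=p2w("top",b,z)
            d=np.linalg.norm(np.diff(w,axis=0),axis=1)
            print(nm,w[:,:2].mean(0).round(3),d[:2].round(3),b.mean(0).round(0), [np.degrees(np.arctan2(*(w[i+1]-w[i])[[1,0]])).round(1) for i in(0,1)])
crop=im[120:235,190:345]
a=cv2.resize(crop,None,fx=5,fy=5,interpolation=cv2.INTER_CUBIC); cv2.imwrite("pics/topcrop.png",a)
im=cv2.imread("pics/scene0_raw.png"); a=cv2.resize(im[160:295,180:310],None,fx=4.4,fy=4.4,interpolation=cv2.INTER_CUBIC); cv2.imwrite("pics/scrop.png",a)
E
```

```text
base [[0.629, 0.095, 0.025], [0.465, 0.096, 0.025], [0.473, -0.226, 0.025], [0.643, -0.222, 0.025]]
brass [ 0.537 -0.041] [0.015 0.039] [261. 186.] [np.float64(-85.7), np.float64(-176.3)]
brass [ 0.547 -0.115] [0.071 0.04 ] [288. 182.] [np.float64(-82.0), np.float64(-173.8)]
brass [0.617 0.176] [0.074 0.024] [182. 159.] [np.float64(-77.4), np.float64(-167.3)]
dark [ 0.06  -0.011] [0.089 0.161] [253. 366.] [np.float64(-0.4), np.float64(-91.2)]
dark [0.463 0.376] [0.177 0.116] [113. 219.] [np.float64(-16.8), np.float64(-110.6)]
dark [ 0.513 -0.696] [0.1   0.273] [487. 196.] [np.float64(-81.0), np.float64(-177.6)]
dark [0.898 0.302] [0.221 0.187] [143.  76.] [np.float64(-81.3), np.float64(-171.2)]
dark [ 0.835 -0.298] [0.184 0.306] [344.  93.] [np.float64(-38.9), np.float64(-133.5)]
```

View pics/topcrop.png

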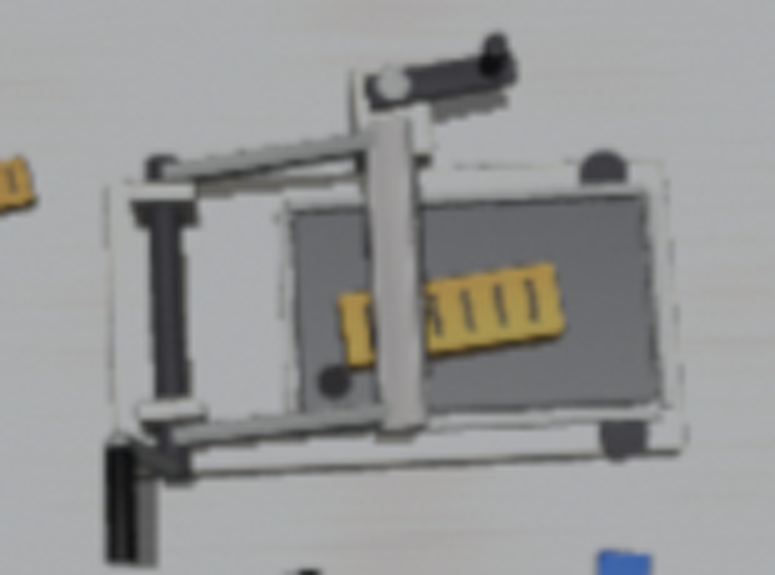

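View pics/scrop.png

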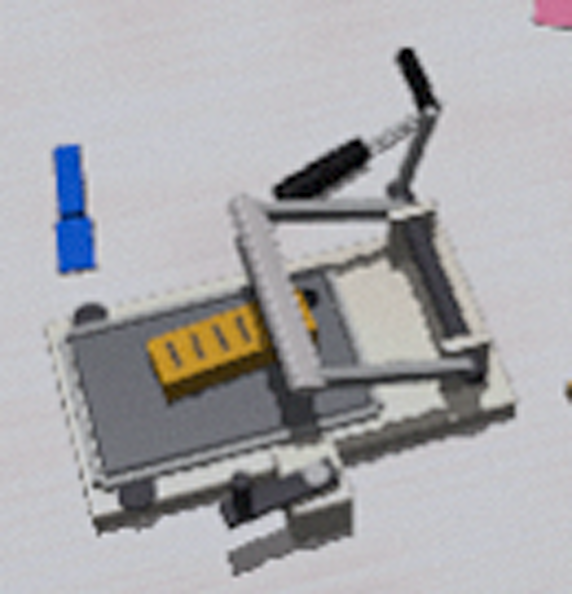

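```bash
cat > fit.py <<'E'
from h import *
from scipy.optimize import least_squares
q=lambda L:(np.array(L,float)+.5)/5-.5+[190,120]
def pts(c):
    a=c-.3; gx,gz=110+90*np.sin(a),70+90*np.cos(a)
    rr=lambda y:(110-130*np.cos(c)+0*np.sin(c)+(-35-(-18))*-np.sin(c)*-1*-1, y, 70-17*np.cos(c)+130*np.sin(c))
    return np.array([(40,-60,35),(-160,-60,35),(-160,60,35),(40,60,35),(-20,-120,70),(110,-60,87),(110,60,87),(gx,92,gz+8),(gx,150,gz+8),rr(-83),rr(83)])/1000.
im=q([(292,205),(645,195),(660,402),(300,410),(391,82),(160,192),(172,410),(122,443),(122,562),(391,115),(403,432)])
f=lambda p:(w2p("top",frame(*p[:3])(pts(p[3])))-im).ravel()
r=least_squares(f,[.55,-.05,np.pi/2,.5],loss='soft_l1')
E
python3 - <<'E'
from fit import *
p=r.x; print("sep",p.round(4),"res",f(p).reshape(-1,2).round(1).tolist())
S=frame(*p[:3]); print("rail",S(pts(p[3])[-2:]).round(3).tolist(),"grip",S(pts(p[3])[7:9]).round(3).tolist())
bi=q([(340,293),(350,365),(565,330),(552,263)])
L=np.array([(.06,-.02,.063),(.06,.02,.063),(-.06,.02,.063),(-.06,-.02,.063)])
g=lambda b:(w2p("top",frame(*b)(L))-bi).ravel(); b=least_squares(g,[.54,-.09,p[2]]).x
print("block",b.round(4),g(b).reshape(-1,2).round(1).tolist())
print("peg",p2w("top",q([(496,45)]),.108).round(3),"base0",S([0,0,0]))
im0=cv2.imread("pics/scene0_raw.png")
ss=lambda X:w2p("scene",X)
print("scene pred grip",ss(S(pts(p[3])[7:9])).tolist())
k=4.4
print("crop", ((ss(np.r_[S(pts(p[3])),frame(*b)(L)])-[180,160]+.5)*k-.5).round(0).tolist())
E
```

```text
sep [ 0.5553 -0.049   1.5997  0.5116] res [[-0.1, 1.0], [-0.3, -0.1], [0.0, -0.0], [0.3, 1.7], [0.7, 0.3], [0.4, -0.6], [-0.4, -0.7], [0.6, -0.2], [1.4, -0.6], [-7.1, 1.3], [-6.2, -0.5]]
rail [[0.638, -0.042, 0.119], [0.472, -0.046, 0.119]] grip [[0.46, 0.077, 0.166], [0.402, 0.076, 0.166]]
block [ 0.5464 -0.094   1.7073] [[-0.4, 0.2], [-0.1, -0.1], [0.2, 0.3], [0.3, -0.3]]
peg [[ 0.683 -0.119  0.108]] base0 [ 0.5553341  -0.04900931  0.        ]
scene pred grip [[275.85469389150984, 183.3521480662515], [270.0797024677048, 170.26341449770547]]
crop [[369.0, 402.0], [99.0, 475.0], [64.0, 337.0], [321.0, 271.0], [313.0, 473.0], [464.0, 340.0], [410.0, 209.0], [423.0, 104.0], [398.0, 47.0], [331.0, 383.0], [264.0, 194.0], [315.0, 326.0], [294.0, 284.0], [142.0, 339.0], [160.0, 383.0]]
```

```bash
sed -i 's/^    rr=.*/    rr=lambda y:(110-130*np.cos(c)-17*np.sin(c), y, 70-17*np.cos(c)+130*np.sin(c))/' fit.py
sed -i 's/^f=lambda/f0=lambda/; s/^r=least.*//' fit.py
cat >> fit.py <<'E'
qs=lambda L:(np.array(L,float)+.5)/4.4-.5+[180,160]
ims=qs([(378,405),(104,475),(68,340),(328,268),(318,474),(464,342),(415,212),(433,103),(403,48),(310,385),(243,198)])
f=lambda p:np.r_[(w2p("top",frame(*p[:3])(pts(p[3])))-im).ravel(),(w2p("scene",frame(*p[:3])(pts(p[3])))-ims).ravel()]
r=least_squares(f,[.55,-.05,1.6,.5],loss='soft_l1')
E
cat >> h.py <<'E'
from scipy.spatial.transform import Rotation as Ro
def go(target=None,yaw=None):
    """turn about tool to point down with tool y at yaw; then shift in that frame; prints totals"""
    s=read_state(); R=Ro.from_rotvec(s['tcp_rot']).as_matrix(); p=s['tool_pos']
    ty=np.arctan2(R[1,1],R[0,1]) if yaw is None else yaw
    G=np.array([[-np.sin(ty),np.cos(ty),0],[np.cos(ty),np.sin(ty),0],[0,0,-1]])
    G=np.c_[np.cross(G[1],G[2]),G[1],G[2]] if False else np.array([[np.sin(ty)*-1,np.cos(ty),0],[np.cos(ty),np.sin(ty),0],[0,0,-1]]).T
    print("pos",p.round(4),"yaw",np.arctan2(R[1,1],R[0,1]).round(3),"tilt",R[:,2].round(3),"w",round(s['width'],3),"F",s['wrist_force'].round(1),"t",s['time'])
    print(" turn",Ro.from_matrix(R.T@G).as_rotvec().round(3))
    if target is not None: print(" shift",(G.T@(np.array(target)-p)).round(4),"det",round(np.linalg.det(G)))
E
python3 - <<'E'
from fit import *
p=r.x; print("sep",p.round(4)); print(f(p).reshape(2,-1,2).round(1).tolist())
S=frame(*p[:3]); np.save("sep.npy",p)
bi=q([(340,293),(350,365),(565,330),(552,263)]); bs=qs([(148,341),(168,387)])
L=np.array([(.06,-.02,.063),(.06,.02,.063),(-.06,.02,.063),(-.06,-.02,.063)])
g=lambda b:np.r_[(w2p("top",frame(*b)(L))-bi).ravel(),(w2p("scene",frame(*b)(L[2:]))-bs).ravel()]
b=least_squares(g,[.54,-.09,p[2]]).x
print("block",b.round(4),g(b).round(1))
t=frame(*b)([-.046,0,.2])
go(t,b[2]-np.pi/2); print(t)
E
```

```text
sep [ 0.5558 -0.0479  1.6003  0.5317]
[[[-0.5, 0.8], [-0.7, -0.3], [-0.4, -0.2], [-0.1, 1.5], [0.3, 0.1], [0.0, -0.7], [-0.7, -0.8], [-0.5, -0.3], [0.3, -0.7], [-1.6, 0.5], [-0.5, -1.2]], [[-1.7, -0.5], [-0.7, 0.2], [-0.5, -0.6], [-1.3, 0.7], [-0.8, -0.1], [0.3, -0.4], [-0.9, -0.7], [-1.3, 0.3], [-0.3, -0.3], [0.2, 0.5], [0.5, -0.2]]]
block [ 0.5471 -0.0928  1.7202] [-0.9  0.2 -0.4 -0.1 -0.2 -0.2 -0.3 -0.8 -1.  -0.1 -1.2 -0.6]
pos [0.1621 0.6546 0.2301] yaw 1.328 tilt [-0.001 -0.002 -1.   ] w 1.001 F [-0.8 -0.  -0.5] t 0.1
 turn [-2.000e-03  1.000e-03  1.179e+00]
 shift [-0.8424  0.2695  0.0301] det 1
[ 0.55392244 -0.13832245  0.2       ]
```

Call:
{"name": "jog_arm", "arguments": {"turn": [[0, 0, 0.118], [0, 0, 0.118], [0, 0, 0.118], [0, 0, 0.118], [0, 0, 0.118], [0, 0, 0.118], [0, 0, 0.118], [0, 0, 0.118], [0, 0, 0.118], [0, 0, 0.118], [0, 0, 0], [0, 0, 0], [0, 0, 0], [0, 0, 0], [0, 0, 0], [0, 0, 0], [0, 0, 0], [0, 0, 0], [0, 0, 0], [0, 0, 0]], "delta_pos": [[0, 0, 0], [0, 0, 0], [0, 0, 0], [0, 0, 0], [0, 0, 0], [0, 0, 0], [0, 0, 0], [0, 0, 0], [0, 0, 0], [0, 0, 0], [-0.038, 0.012, 0], [-0.038, 0.012, 0], [-0.038, 0.012, 0], [-0.038, 0.012, 0], [-0.038, 0.012, 0], [-0.038, 0.012, 0], [-0.038, 0.012, 0], [-0.038, 0.012, 0], [-0.038, 0.012, 0], [-0.038, 0.012, 0]], "gripper": [0.06, 0.06, 0.06, 0.06, 0.06, 0.06, 0.06, 0.06, 0.06, 0.06, 0.06, 0.06, 0.06, 0.06, 0.06, 0.06, 0.06, 0.06, 0.06, 0.06], "grip_force": 60}}

```text
time: 1.77
tool_pos: [0.3371, 0.2951, 0.2309]
tcp_rot: [2.05, 2.38, -0.0]
wrist_force: [1.1, -0.2, -0.4]
width: 0.702
grip_force: 0.0
```

Call:
{"name": "jog_arm", "arguments": {"turn": [[0, 0, 0], [0, 0, 0], [0, 0, 0], [0, 0, 0], [0, 0, 0], [0, 0, 0], [0, 0, 0], [0, 0, 0], [0, 0, 0], [0, 0, 0], [0, 0, 0], [0, 0, 0], [0, 0, 0]], "delta_pos": [[-0.038, 0.012, 0], [-0.038, 0.012, 0], [-0.038, 0.012, 0], [-0.038, 0.012, 0], [-0.038, 0.012, 0], [-0.038, 0.012, 0], [-0.038, 0.012, 0], [-0.038, 0.012, 0], [-0.038, 0.012, 0], [-0.038, 0.012, 0], [-0.038, 0.012, 0], [-0.038, 0.012, 0], [0, 0, 0]], "gripper": [0.06, 0.06, 0.06, 0.06, 0.06, 0.06, 0.06, 0.06, 0.06, 0.06, 0.06, 0.06, 0.06]}}

```text
time: 2.85
tool_pos: [0.5488, -0.1388, 0.2307]
tcp_rot: [2.055, 2.373, -0.003]
wrist_force: [0.5, -1.2, 0.5]
width: 0.703
grip_force: 0.0
```

Run:
```python
from h import *
go([.5539,-.1383,.038],1.7202-np.pi/2)
```

```text
pos [ 0.5488 -0.1388  0.2307] yaw 0.143 tilt [ 0.001 -0.003 -1.   ] w 0.703 F [ 0.5 -1.2  0.5] t 2.85
 turn [ 0.001  0.003 -0.006]
 shift [-0.0003  0.0051  0.1927] det 1
```

Call:
{"name": "jog_arm", "arguments": {"turn": [[0, 0, 0], [0, 0, 0], [0, 0, 0], [0, 0, 0], [0, 0, 0], [0, 0, 0], [0, 0, 0], [0, 0, 0], [0, 0, 0], [0, 0, 0], [0, 0, 0], [0, 0, 0], [0, 0, 0], [0, 0, 0], [0, 0, 0], [0, 0, 0], [0, 0, 0], [0, 0, 0]], "delta_pos": [[0, 0.005, 0.02], [0, 0, 0.03], [0, 0, 0.03], [0, 0, 0.03], [0, 0, 0.03], [0, 0, 0.02], [0, 0, 0.015], [0, 0, 0.01], [0, 0, 0.006], [0, 0, 0], [0, 0, 0], [0, 0, 0], [0, 0, 0], [0, 0, 0], [0, 0, 0], [0, 0, 0], [0, 0, 0], [0, 0, 0]], "gripper": [0.06, 0.06, 0.06, 0.06, 0.06, 0.06, 0.06, 0.06, 0.06, 0.06, 0.036, 0.036, 0.036, 0.036, 0.036, 0.036, 0.036, 0.036], "grip_force": 60}}

```text
time: 4.35
tool_pos: [0.5527, -0.1323, 0.0418]
tcp_rot: [2.05, 2.378, 0.002]
wrist_force: [-1.3, 0.6, 5.9]
width: 0.455
grip_force: 63.5
```

Run:
```python
from h import *
go([.5539,-.1383,.038],1.7202-np.pi/2); print(read_state()['grip_force'])
```

```text
pos [ 0.5527 -0.1323  0.0418] yaw 0.148 tilt [ 0.002 -0.001 -1.   ] w 0.455 F [-1.3  0.6  5.9] t 4.35
 turn [ 0.002  0.001 -0.001]
 shift [-0.0061  0.0003  0.0038] det 1
63.46931576728821
```

Call:
{"name": "jog_arm", "arguments": {"turn": [[0, 0, 0], [0, 0, 0], [0, 0, 0], [0, 0, 0], [0, 0, 0], [0, 0, 0], [0, 0, 0], [0, 0, 0], [0, 0, 0], [0, 0, 0], [0, 0, 0], [0, 0, 0], [0, 0, 0], [0, 0, 0], [0, 0, 0]], "delta_pos": [[0, 0, -0.001], [-0.004, 0, 0], [-0.005, 0, 0], [-0.005, 0, 0], [-0.005, 0, 0], [-0.005, 0, 0], [-0.005, 0, 0], [-0.005, 0, 0], [-0.005, 0, 0], [-0.005, 0, 0], [-0.005, 0, 0], [-0.004, 0, 0], [-0.003, 0, 0], [0, 0, 0], [0, 0, 0]], "gripper": [0.036, 0.036, 0.036, 0.036, 0.036, 0.036, 0.036, 0.036, 0.036, 0.036, 0.036, 0.036, 0.036, 0.036, 0.036]}}

```text
time: 5.6
tool_pos: [0.5598, -0.1858, 0.0418]
tcp_rot: [-2.05, -2.378, -0.003]
wrist_force: [-1.2, 6.5, 4.8]
width: 0.456
grip_force: 63.6
```

Run:
```python
from h import *
go([.5616,-.187,.042],1.7202-np.pi/2)
im=vision.read_camera("top"); cv2.imwrite("pics/t1.png",cv2.resize(im[120:235,190:345,::-1],None,fx=5,fy=5,interpolation=cv2.INTER_CUBIC))
```

```text
pos [ 0.5598 -0.1858  0.0418] yaw 0.147 tilt [-0.     0.003 -1.   ] w 0.456 F [-1.2  6.5  4.8] t 5.6
 turn [ 0.    -0.003 -0.002]
 shift [-0.0015  0.0016 -0.0002] det 1
```

View pics/t1.png

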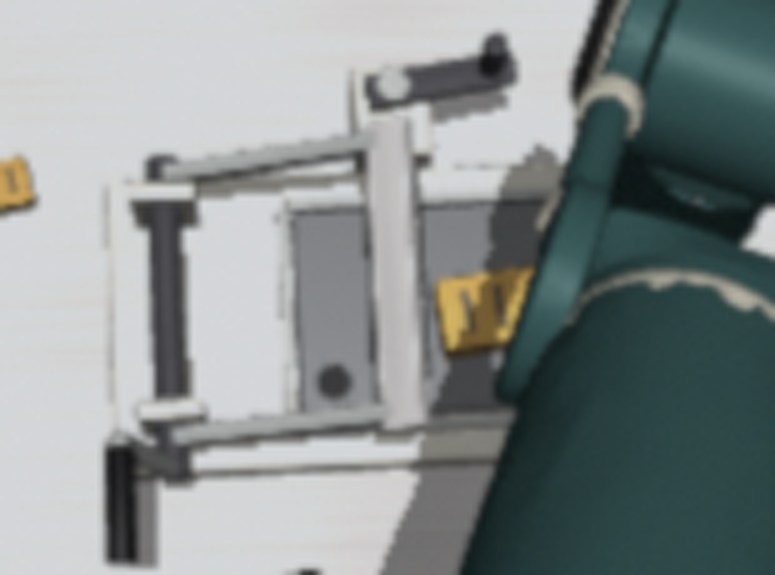

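The block's +x end is now at about (440,310), just clear of the rail at (397,290), and the shell hasn't moved. I'll re-grip at its middle.

Call:
{"name": "jog_arm", "arguments": {"turn": [[0, 0, 0], [0, 0, 0], [0, 0, 0], [0, 0, 0], [0, 0, 0], [0, 0, 0], [0, 0, 0], [0, 0, 0], [0, 0, 0], [0, 0, 0], [0, 0, 0], [0, 0, 0], [0, 0, 0], [0, 0, 0], [0, 0, 0], [0, 0, 0], [0, 0, 0], [0, 0, 0], [0, 0, 0], [0, 0, 0]], "delta_pos": [[0, 0, 0], [0, 0, 0], [0, 0, 0], [0, 0, 0], [0, 0, 0], [0.01, 0, 0], [0.01, 0, 0], [0.01, 0, 0], [0.008, 0, 0], [0, 0, 0], [0, 0, 0], [0, 0, 0], [0, 0, 0], [0, 0, 0], [0, 0, 0], [0, 0, 0], [0, 0, 0], [0, 0, 0], [0, 0, 0], [0, 0, 0]], "gripper": [0.058, 0.058, 0.058, 0.058, 0.058, 0.058, 0.058, 0.058, 0.058, 0.058, 0.058, 0.036, 0.036, 0.036, 0.036, 0.036, 0.036, 0.036, 0.036, 0.036], "grip_force": 100}}

```text
time: 7.32
tool_pos: [0.5548, -0.1499, 0.042]
tcp_rot: [2.051, 2.379, 0.001]
wrist_force: [0.5, 1.9, 5.3]
width: 0.447
grip_force: 100.0
```

Run:
```python
from h import *
go([.5539,-.146,.042],1.7202-np.pi/2); print(read_state()['grip_force'])
```

```text
pos [ 0.5548 -0.1499  0.042 ] yaw 0.148 tilt [ 0.001  0.    -1.   ] w 0.447 F [0.5 1.9 5.3] t 7.3167
 turn [ 0.001  0.    -0.002]
 shift [ 0.004  -0.0003 -0.    ] det 1
99.98151183128357
```

Call:
{"name": "jog_arm", "arguments": {"turn": [[0, 0, 0], [0, 0, 0], [0, 0, 0], [0, 0, 0], [0, 0, 0], [0, 0, 0], [0, 0, 0], [0, 0, 0], [0, 0, 0], [0, 0, 0], [0, 0, 0], [0, 0, 0], [0, 0, 0], [0, 0, 0], [0, 0, 0]], "delta_pos": [[0, 0, -0.003], [0, 0, -0.005], [0, 0, -0.008], [0, 0, -0.012], [0, 0, -0.018], [0, 0, -0.02], [0, 0, -0.02], [0, 0, -0.02], [0, 0, -0.02], [0, 0, -0.02], [0, 0, -0.02], [0, 0, -0.02], [0, 0, -0.015], [0, 0, -0.008], [0, 0, 0]], "gripper": [0.036, 0.036, 0.036, 0.036, 0.036, 0.036, 0.036, 0.036, 0.036, 0.036, 0.036, 0.036, 0.036, 0.036, 0.036]}}

```text
time: 8.57
tool_pos: [0.5554, -0.1503, 0.2533]
tcp_rot: [2.048, 2.376, 0.003]
wrist_force: [1.3, -0.2, -8.6]
width: 0.448
grip_force: 100.5
```

Call:
{"name": "jog_arm", "arguments": {"turn": [[0, 0, -0.05], [0, 0, -0.1], [0, 0, -0.1], [0, 0, -0.1], [0, 0, -0.1], [0, 0, -0.1], [0, 0, -0.1], [0, 0, -0.1], [0, 0, -0.1], [0, 0, -0.1], [0, 0, -0.1], [0, 0, -0.05], [0, 0, 0]], "delta_pos": [[0, 0, 0], [0, 0, 0], [0, 0, 0], [0, 0, 0], [0, 0, 0], [0, 0, 0], [0, 0, 0], [0, 0, 0], [0, 0, 0], [0, 0, 0], [0, 0, 0], [0, 0, 0], [0, 0, 0]], "gripper": [0.036, 0.036, 0.036, 0.036, 0.036, 0.036, 0.036, 0.036, 0.036, 0.036, 0.036, 0.036, 0.036]}}

```text
time: 9.65
tool_pos: [0.5532, -0.1495, 0.2484]
tcp_rot: [-0.503, -3.098, -0.001]
wrist_force: [0.1, 0.1, -8.4]
width: 0.448
grip_force: 100.4
```

Run:
```python
from h import *
print(read_state()['torque'].round(2))
go([.463,.376,.25],1.244)
```

```text
[-0.05 -0.07  0.02]
pos [ 0.5532 -0.1495  0.2484] yaw 1.249 tilt [-0.003  0.001 -1.   ] w 0.448 F [ 0.1  0.1 -8.4] t 9.65
 turn [-0.    -0.003  0.005]
 shift [ 0.2541  0.4688 -0.0016] det 1
```

Call:
{"name": "jog_arm", "arguments": {"turn": [[0, 0, 0], [0, 0, 0], [0, 0, 0], [0, 0, 0], [0, 0, 0], [0, 0, 0], [0, 0, 0], [0, 0, 0], [0, 0, 0], [0, 0, 0], [0, 0, 0], [0, 0, 0], [0, 0, 0], [0, 0, 0], [0, 0, 0], [0, 0, 0], [0, 0, 0], [0, 0, 0], [0, 0, 0], [0, 0, 0]], "delta_pos": [[0.005, 0.01, 0], [0.01, 0.018, 0], [0.015, 0.028, 0], [0.015, 0.028, 0], [0.015, 0.028, 0], [0.015, 0.028, 0], [0.015, 0.028, 0], [0.015, 0.028, 0], [0.015, 0.028, 0], [0.015, 0.028, 0], [0.015, 0.028, 0], [0.015, 0.028, 0], [0.015, 0.028, 0], [0.015, 0.028, 0], [0.015, 0.028, 0], [0.015, 0.028, 0], [0.015, 0.028, 0], [0.008, 0.014, 0], [0.005, 0.007, 0], [0, 0, 0]], "gripper": [0.036, 0.036, 0.036, 0.036, 0.036, 0.036, 0.036, 0.036, 0.036, 0.036, 0.036, 0.036, 0.036, 0.036, 0.036, 0.036, 0.036, 0.036, 0.036, 0.036]}}

```text
time: 11.32
tool_pos: [0.4616, 0.377, 0.2493]
tcp_rot: [-0.502, -3.099, 0.001]
wrist_force: [0.7, 0.5, -8.3]
width: 0.443
grip_force: 100.6
```

Run:
```python
from h import *
go([.463,.376,.04],1.244)
im=vision.read_camera("scene"); cv2.imwrite("pics/s2.png",cv2.resize(im[120:300,240:440,::-1],None,fx=3,fy=3,interpolation=cv2.INTER_CUBIC))
```

```text
pos [0.4616 0.377  0.2493] yaw 1.25 tilt [-0.002 -0.    -1.   ] w 0.443 F [ 0.7  0.5 -8.3] t 11.3167
 turn [-0.001 -0.002  0.006]
 shift [-0.0017 -0.0005  0.2093] det 1
```

View pics/s2.png

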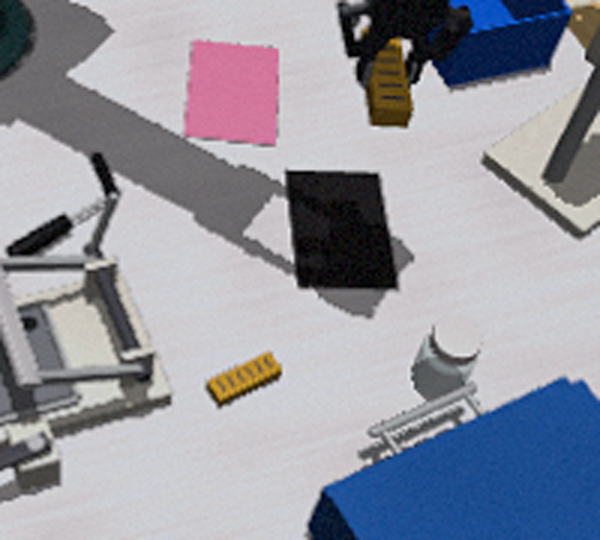

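The block hangs level in the gripper at (388,90), with the black mat below at (342,230) and nothing in the way. I'll lower it gently; the TCP should be at about z = 0.011 when it touches.

Call:
{"name": "jog_arm", "arguments": {"turn": [[0, 0, 0], [0, 0, 0], [0, 0, 0], [0, 0, 0], [0, 0, 0], [0, 0, 0], [0, 0, 0], [0, 0, 0], [0, 0, 0], [0, 0, 0], [0, 0, 0], [0, 0, 0], [0, 0, 0], [0, 0, 0]], "delta_pos": [[0, 0, 0.01], [0, 0, 0.02], [0, 0, 0.025], [0, 0, 0.025], [0, 0, 0.025], [0, 0, 0.025], [0, 0, 0.025], [0, 0, 0.025], [0, 0, 0.02], [0, 0, 0.015], [0, 0, 0.008], [0, 0, 0.004], [0, 0, 0.002], [0, 0, 0]], "gripper": [0.036, 0.036, 0.036, 0.036, 0.036, 0.036, 0.036, 0.036, 0.036, 0.036, 0.036, 0.036, 0.036, 0.036]}}

```text
time: 12.53
tool_pos: [0.4638, 0.3751, 0.0218]
tcp_rot: [0.506, 3.1, 0.001]
wrist_force: [0.7, 0.3, -8.7]
width: 0.449
grip_force: 100.4
```

Call:
{"name": "jog_arm", "arguments": {"turn": [[0, 0, 0], [0, 0, 0], [0, 0, 0], [0, 0, 0], [0, 0, 0]], "delta_pos": [[0, 0, 0.001], [0, 0, 0.001], [0, 0, 0.001], [0, 0, 0.001], [0, 0, 0]], "gripper": [0.036, 0.036, 0.036, 0.036, 0.036]}}

```text
time: 12.95
tool_pos: [0.4631, 0.3753, 0.0174]
tcp_rot: [0.504, 3.101, 0.0]
wrist_force: [-0.4, 0.8, -8.4]
width: 0.441
grip_force: 100.5
```

Call:
{"name": "jog_arm", "arguments": {"turn": [[0, 0, 0], [0, 0, 0], [0, 0, 0], [0, 0, 0], [0, 0, 0], [0, 0, 0]], "delta_pos": [[0, 0, 0.001], [0, 0, 0.001], [0, 0, 0.001], [0, 0, 0.001], [0, 0, 0.001], [0, 0, 0]], "gripper": [0.036, 0.036, 0.036, 0.036, 0.036, 0.036]}}

```text
time: 13.45
tool_pos: [0.4629, 0.3751, 0.0119]
tcp_rot: [-0.505, -3.1, 0.001]
wrist_force: [-0.3, -0.1, -9.1]
width: 0.444
grip_force: 100.5
```

Call:
{"name": "jog_arm", "arguments": {"turn": [[0, 0, 0], [0, 0, 0], [0, 0, 0]], "delta_pos": [[0, 0, 0.001], [0, 0, 0.0005], [0, 0, 0]], "gripper": [0.036, 0.036, 0.036]}}

```text
time: 13.7
tool_pos: [0.4632, 0.3753, 0.011]
tcp_rot: [0.505, 3.101, 0.0]
wrist_force: [-1.6, -0.5, -6.3]
width: 0.443
grip_force: 100.9
```

Contact is starting.

Call:
{"name": "jog_arm", "arguments": {"turn": [[0, 0, 0], [0, 0, 0], [0, 0, 0]], "delta_pos": [[0, 0, 0.0005], [0, 0, 0.0005], [0, 0, 0]], "gripper": [0.036, 0.036, 0.036]}}

```text
time: 13.95
tool_pos: [0.4632, 0.3753, 0.011]
tcp_rot: [0.505, 3.101, 0.0]
wrist_force: [-3.1, -2.7, 3.6]
width: 0.446
grip_force: 102.3
```

Call:
{"name": "jog_arm", "arguments": {"turn": [[0, 0, 0], [0, 0, 0], [0, 0, 0], [0, 0, 0], [0, 0, 0], [0, 0, 0], [0, 0, 0], [0, 0, 0], [0, 0, 0], [0, 0, 0], [0, 0, 0], [0, 0, 0], [0, 0, 0], [0, 0, -0.088], [0, 0, -0.088], [0, 0, -0.088], [0, 0, -0.088], [0, 0, 0]], "delta_pos": [[0, 0, 0], [0, 0, 0], [0, 0, 0], [0, 0, 0], [0, 0, 0], [0, 0, -0.005], [0, 0, -0.015], [0, 0, -0.03], [0, 0, -0.035], [0, 0, -0.035], [0, 0, -0.035], [0, 0, -0.035], [0, 0, -0.035], [0, 0, 0], [0, 0, 0], [0, 0, 0], [0, 0, 0], [0, 0, 0]], "gripper": [0.065, 0.065, 0.065, 0.065, 0.065, 0.065, 0.065, 0.065, 0.065, 0.065, 0.065, 0.065, 0.065, 0.065, 0.065, 0.045, 0.045, 0.045]}}

```text
time: 15.45
tool_pos: [0.4631, 0.3752, 0.2353]
tcp_rot: [-0.049, 3.141, 0.001]
wrist_force: [0.0, -0.9, 0.9]
width: 0.526
grip_force: 0.0
```

Run:
```python
from h import *
go([.424,.079,.235],1.6)
im=vision.read_camera("top"); cv2.imwrite("pics/t3.png",cv2.resize(im[110:270,60:340,::-1],None,fx=2.8,fy=2.8,interpolation=cv2.INTER_CUBIC))
```

```text
pos [0.4631 0.3752 0.2353] yaw 1.602 tilt [ 0.001  0.    -1.   ] w 0.526 F [ 0.  -0.9  0.9] t 15.45
 turn [0.    0.001 0.002]
 shift [ 0.0478 -0.295   0.0003] det 1
```

View pics/t3.png

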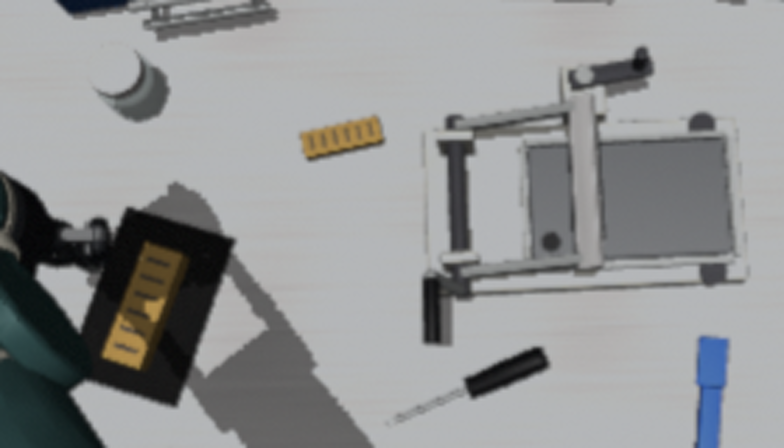

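The block sits slots-up on the black mat at (145,305), well inside its edges, and the shell is undisturbed. Next I'll move over the crank handle at (430,310).

Call:
{"name": "jog_arm", "arguments": {"turn": [[0, 0, 0], [0, 0, 0], [0, 0, 0], [0, 0, 0], [0, 0, 0], [0, 0, 0], [0, 0, 0], [0, 0, 0], [0, 0, 0], [0, 0, 0], [0, 0, 0], [0, 0, 0], [0, 0, 0]], "delta_pos": [[0.004, -0.015, 0], [0.004, -0.027, 0], [0.004, -0.027, 0], [0.004, -0.027, 0], [0.004, -0.027, 0], [0.004, -0.027, 0], [0.004, -0.027, 0], [0.004, -0.027, 0], [0.004, -0.027, 0], [0.004, -0.027, 0], [0.004, -0.025, 0], [0.004, -0.012, 0], [0, 0, 0]], "gripper": [0.045, 0.045, 0.045, 0.045, 0.045, 0.045, 0.045, 0.045, 0.045, 0.045, 0.045, 0.045, 0.045], "grip_force": 20}}

```text
time: 16.58
tool_pos: [0.4231, 0.0769, 0.2349]
tcp_rot: [-0.037, 3.141, -0.001]
wrist_force: [-0.3, 0.4, 0.5]
width: 0.532
grip_force: 0.0
```

Run:
```python
from h import *
go([.424,.079,.139],1.6)
```

```text
pos [0.4231 0.0769 0.2349] yaw 1.595 tilt [ 0.    -0.001 -1.   ] w 0.532 F [-0.3  0.4  0.5] t 16.5833
 turn [-0.001  0.    -0.005]
 shift [-0.0009  0.0021  0.0959] det 1
```

Call:
{"name": "jog_arm", "arguments": {"turn": [[0, 0, 0], [0, 0, 0], [0, 0, 0], [0, 0, 0], [0, 0, 0], [0, 0, 0], [0, 0, 0], [0, 0, 0], [0, 0, 0], [0, 0, 0], [0, 0, 0], [0, 0, 0]], "delta_pos": [[0, 0.002, 0.01], [0, 0, 0.02], [0, 0, 0.02], [0, 0, 0.02], [0, 0, 0.014], [0, 0, 0.008], [0, 0, 0.004], [0, 0, 0], [0, 0, 0], [0, 0, 0], [0, 0, 0], [0, 0, 0]], "gripper": [0.045, 0.045, 0.045, 0.045, 0.045, 0.045, 0.045, 0.024, 0.024, 0.024, 0.024, 0.024]}}

```text
time: 17.58
tool_pos: [0.4244, 0.0811, 0.1397]
tcp_rot: [-0.046, 3.139, 0.0]
wrist_force: [0.2, 0.1, 0.5]
width: 0.281
grip_force: 0.0
```

Run:
```python
from h import *
go([.424,.079,.139],1.6)
im=vision.read_camera("scene"); cv2.imwrite("pics/s4.png",cv2.resize(im[130:280,180:330,::-1],None,fx=4,fy=4,interpolation=cv2.INTER_CUBIC))
```

```text
pos [0.4244 0.0811 0.1397] yaw 1.6 tilt [ 0.002  0.    -1.   ] w 0.281 F [0.2 0.1 0.5] t 17.5833
 turn [ 0.     0.002 -0.   ]
 shift [ 0.0005 -0.002   0.0007] det 1
```

View pics/s4.png

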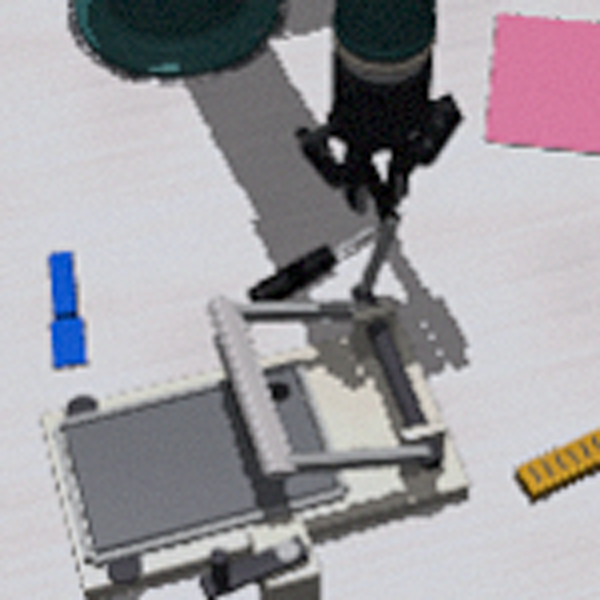

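The two fingers straddle the handle at about (385,205). I'll push it toward −y in small steps and watch the force.

Call:
{"name": "jog_arm", "arguments": {"turn": [[0, 0, 0], [0, 0, 0], [0, 0, 0], [0, 0, 0], [0, 0, 0], [0, 0, 0]], "delta_pos": [[0, -0.003, 0], [0, -0.003, 0], [0, -0.003, 0], [0, -0.003, 0], [0, -0.003, 0], [0, 0, 0]], "gripper": [0.024, 0.024, 0.024, 0.024, 0.024, 0.024]}}

```text
time: 18.13
tool_pos: [0.4249, 0.0659, 0.1395]
tcp_rot: [-0.045, 3.139, 0.001]
wrist_force: [0.2, 2.9, 2.1]
width: 0.282
grip_force: 1.6
```

Call:
{"name": "jog_arm", "arguments": {"turn": [[0, 0, 0], [0, 0, 0], [0, 0, 0], [0, 0, 0], [0, 0, 0], [0, 0, 0], [0, 0, 0]], "delta_pos": [[0, -0.003, 0], [0, -0.003, 0], [0, -0.003, 0], [0, -0.003, 0], [0, -0.003, 0], [0, -0.003, 0], [0, 0, 0]], "gripper": [0.024, 0.024, 0.024, 0.024, 0.024, 0.024, 0.024]}}

```text
time: 18.72
tool_pos: [0.4245, 0.0471, 0.1386]
tcp_rot: [0.045, -3.141, 0.002]
wrist_force: [0.5, 1.5, 1.4]
width: 0.282
grip_force: 0.5
```

Call:
{"name": "jog_arm", "arguments": {"turn": [[0, 0, 0], [0, 0, 0], [0, 0, 0]], "delta_pos": [[0, -0.002, 0], [0, -0.002, 0], [0, -0.002, 0]], "gripper": [0.024, 0.024, 0.024]}}

```text
time: 18.97
tool_pos: [0.4246, 0.0419, 0.1383]
tcp_rot: [0.046, -3.141, -0.0]
wrist_force: [1.3, 2.9, -1.0]
width: 0.284
grip_force: 1.7
```

Call:
{"name": "jog_arm", "arguments": {"turn": [[0, 0, 0], [0, 0, 0]], "delta_pos": [[0, -0.0015, 0], [0, -0.0015, 0]], "gripper": [0.024, 0.024]}}

```text
time: 19.13
tool_pos: [0.4245, 0.0388, 0.1383]
tcp_rot: [0.046, -3.14, -0.0]
wrist_force: [0.9, 2.5, -2.2]
width: 0.281
grip_force: 1.8
```

Call:
{"name": "jog_arm", "arguments": {"turn": [[0, 0, 0], [0, 0, 0]], "delta_pos": [[0, -0.001, 0], [0, -0.001, 0]], "gripper": [0.024, 0.024]}}

```text
time: 19.3
tool_pos: [0.4244, 0.0369, 0.1383]
tcp_rot: [0.046, -3.14, -0.0]
wrist_force: [1.3, 3.5, -2.7]
width: 0.285
grip_force: 1.7
```

Call:
{"name": "jog_arm", "arguments": {"turn": [[0, 0, 0], [0, 0, 0]], "delta_pos": [[0, -0.001, 0], [0, -0.001, 0]], "gripper": [0.024, 0.024]}}

```text
time: 19.47
tool_pos: [0.4244, 0.0349, 0.1383]
tcp_rot: [0.046, -3.14, -0.0]
wrist_force: [0.9, 3.6, -1.8]
width: 0.282
grip_force: 1.8
```

Call:
{"name": "jog_arm", "arguments": {"turn": [[0, 0, 0], [0, 0, 0]], "delta_pos": [[0, -0.001, 0], [0, -0.001, 0]], "gripper": [0.024, 0.024]}}

```text
time: 19.63
tool_pos: [0.4244, 0.0329, 0.1384]
tcp_rot: [0.046, -3.14, -0.0]
wrist_force: [0.2, 4.4, -2.7]
width: 0.28
grip_force: 1.9
```

Run:
```python
from h import *
p=np.load("sep.npy"); S=frame(*p[:3])
for n in("scene","top"):
    im=vision.read_camera(n); 
    cv2.imwrite(f"pics/{n}5_raw.png",im[:,:,::-1])
a=cv2.imread("pics/scene5_raw.png")[190:290,180:310]; b=cv2.imread("pics/top5_raw.png")[120:235,190:340]
a=cv2.resize(a,(520,400),interpolation=cv2.INTER_CUBIC);b=cv2.resize(b,None,fx=3.4,fy=3.4,interpolation=cv2.INTER_CUBIC)
cv2.imwrite("pics/s5.png",a); go()
```

```text
pos [0.4245 0.0328 0.1385] yaw 1.6 tilt [-0.001 -0.    -1.   ] w 0.282 F [-0.8  3.  -2. ] t 19.7333
 turn [-0.    -0.001 -0.   ]
```

View pics/s5.png

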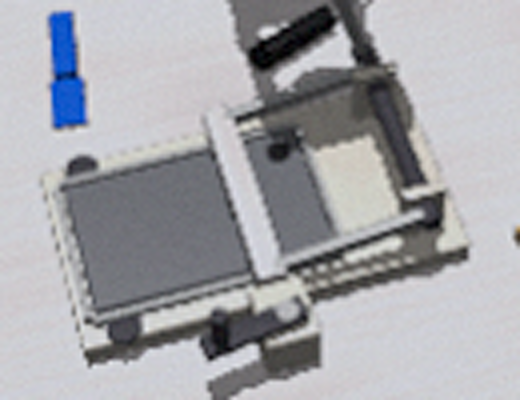

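The rail, from (225,110) to (270,280), is nearly down on the shell. The force hasn't risen yet, so I'll keep going in 1 mm steps.

Call:
{"name": "jog_arm", "arguments": {"turn": [[0, 0, 0], [0, 0, 0]], "delta_pos": [[0, -0.001, 0], [0, -0.001, 0]], "gripper": [0.024, 0.024]}}

```text
time: 19.9
tool_pos: [0.4247, 0.031, 0.1386]
tcp_rot: [0.046, -3.14, -0.0]
wrist_force: [-1.5, 4.0, -2.4]
width: 0.284
grip_force: 1.9
```

Call:
{"name": "jog_arm", "arguments": {"turn": [[0, 0, 0], [0, 0, 0]], "delta_pos": [[0, -0.001, 0], [0, -0.001, 0]], "gripper": [0.024, 0.024]}}

```text
time: 20.07
tool_pos: [0.425, 0.029, 0.1386]
tcp_rot: [0.046, -3.141, -0.0]
wrist_force: [0.1, 2.9, -2.6]
width: 0.282
grip_force: 2.0
```

Call:
{"name": "jog_arm", "arguments": {"turn": [[0, 0, 0]], "delta_pos": [[0, -0.001, 0]], "gripper": [0.024]}}

```text
time: 20.15
tool_pos: [0.425, 0.0285, 0.1387]
tcp_rot: [0.045, -3.141, -0.002]
wrist_force: [-1.2, 8.5, -4.1]
width: 0.284
grip_force: 4.7
```

Force is rising, so the rail is touching the shell.

Call:
{"name": "jog_arm", "arguments": {"turn": [[0, 0, 0]], "delta_pos": [[0, -0.001, 0]], "gripper": [0.024]}}

```text
time: 20.23
tool_pos: [0.425, 0.0285, 0.1386]
tcp_rot: [0.044, -3.141, -0.006]
wrist_force: [-0.7, 13.7, -3.7]
width: 0.28
grip_force: 6.6
```

Call:
{"name": "jog_arm", "arguments": {"turn": [[0, 0, 0]], "delta_pos": [[0, -0.0005, 0]], "gripper": [0.024]}}

```text
time: 20.32
tool_pos: [0.425, 0.0285, 0.1386]
tcp_rot: [0.044, -3.141, -0.008]
wrist_force: [-0.6, 13.6, -3.4]
width: 0.281
grip_force: 6.9
```

Call:
{"name": "jog_arm", "arguments": {"turn": [[0, 0, 0], [0, 0, 0]], "delta_pos": [[0, -0.001, 0], [0, 0, 0]], "gripper": [0.024, 0.024]}}

```text
time: 20.48
tool_pos: [0.425, 0.0285, 0.1386]
tcp_rot: [0.043, -3.141, -0.01]
wrist_force: [-1.0, 15.8, -4.9]
width: 0.277
grip_force: 8.0
```

Call:
{"name": "jog_arm", "arguments": {"turn": [[0, 0, 0], [0, 0, 0]], "delta_pos": [[0, -0.001, 0], [0, -0.001, 0]], "gripper": [0.024, 0.024]}}

```text
time: 20.65
tool_pos: [0.425, 0.0283, 0.1386]
tcp_rot: [0.042, -3.141, -0.017]
wrist_force: [-0.6, 25.9, -2.9]
width: 0.28
grip_force: 13.1
```

The rail is pressing firmly, with 26 N at the handle. I'll back off, open and rise.

Call:
{"name": "jog_arm", "arguments": {"turn": [[0, 0, 0], [0, 0, 0], [0, 0, 0], [0, 0, 0], [0, 0, 0], [0, 0, 0], [0, 0, 0], [0, 0, 0], [0, 0, 0], [0, 0, 0], [0, 0, 0], [0, 0, 0]], "delta_pos": [[0, 0.002, 0], [0, 0.002, 0], [0, 0.002, 0], [0, 0, 0], [0, 0, 0], [0, 0, -0.01], [0, 0, -0.02], [0, 0, -0.025], [0, 0, -0.025], [0, 0, -0.02], [0, 0, -0.01], [0, 0, 0]], "gripper": [0.024, 0.024, 0.026, 0.045, 0.045, 0.045, 0.045, 0.045, 0.045, 0.045, 0.045, 0.045]}}

```text
time: 21.65
tool_pos: [0.4273, 0.0291, 0.2525]
tcp_rot: [-0.045, 3.135, -0.001]
wrist_force: [-0.3, -0.7, -0.1]
width: 0.525
grip_force: 0.0
```

Call:
{"name": "jog_arm", "arguments": {"turn": [[0, 0, 0.1], [0, 0, 0.115], [0, 0, 0.115], [0, 0, 0.115], [0, 0, 0.115], [0, 0, 0.115], [0, 0, 0.115], [0, 0, 0.115], [0, 0, 0.115], [0, 0, 0.115], [0, 0, 0.115], [0, 0, 0.115], [0, 0, 0.115], [0, 0, 0]], "delta_pos": [[0, 0, 0], [0, 0, 0], [0, 0, 0], [0, 0, 0], [0, 0, 0], [0, 0, 0], [0, 0, 0], [0, 0, 0], [0, 0, 0], [0, 0, 0], [0, 0, 0], [0, 0, 0], [0, 0, 0], [0, 0, 0]], "gripper": [0.045, 0.045, 0.045, 0.045, 0.045, 0.045, 0.045, 0.045, 0.045, 0.045, 0.045, 0.045, 0.045, 0.045]}}

```text
time: 22.82
tool_pos: [0.4243, 0.0292, 0.2472]
tcp_rot: [-2.087, -2.346, 0.003]
wrist_force: [-0.3, 1.0, -0.6]
width: 0.529
grip_force: 0.0
```

Run:
```python
from h import *
go([.683,-.119,.2],.12)
im=vision.read_camera("scene"); cv2.imwrite("pics/s6.png",cv2.resize(im[190:300,180:310,::-1],None,fx=4,fy=4,interpolation=cv2.INTER_CUBIC))
```

```text
pos [0.4243 0.0292 0.2472] yaw 0.117 tilt [-0.003 -0.    -1.   ] w 0.529 F [-0.3  1.  -0.6] t 22.8167
 turn [-0.003 -0.    -0.003]
 shift [-0.1781  0.2391  0.0472] det 1
```

View pics/s6.png

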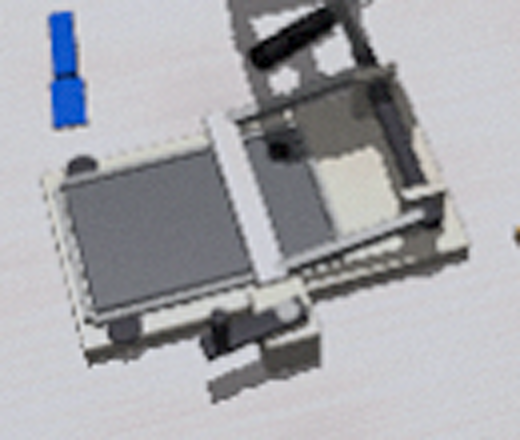

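The rail stays down on the shell, its end at (270,275), and the turnbutton is still open with its peg at (219,320). Now over the peg.

Call:
{"name": "jog_arm", "arguments": {"turn": [[0, 0, 0], [0, 0, 0], [0, 0, 0], [0, 0, 0], [0, 0, 0], [0, 0, 0], [0, 0, 0], [0, 0, 0], [0, 0, 0], [0, 0, 0], [0, 0, 0], [0, 0, 0]], "delta_pos": [[-0.01, 0.012, 0], [-0.018, 0.024, 0.004], [-0.018, 0.024, 0.005], [-0.018, 0.024, 0.005], [-0.018, 0.024, 0.005], [-0.018, 0.024, 0.005], [-0.018, 0.024, 0.005], [-0.018, 0.024, 0.005], [-0.018, 0.024, 0.005], [-0.016, 0.023, 0.005], [-0.008, 0.012, 0.003], [0, 0, 0]], "gripper": [0.045, 0.045, 0.045, 0.045, 0.045, 0.045, 0.045, 0.045, 0.045, 0.045, 0.045, 0.045]}}

```text
time: 23.87
tool_pos: [0.6851, -0.1203, 0.1989]
tcp_rot: [-2.081, -2.351, 0.002]
wrist_force: [0.0, 0.0, 0.1]
width: 0.525
grip_force: 0.0
```

Run:
```python
from h import *
print(((w2p("scene",[.683,-.119,.108])-[180,190]+.5)*4-.5).round(0), ((w2p("scene",[.683,-.119,.088])-[180,190]+.5)*4-.5).round(0))
go([.683,-.119,.075],.12)
```

```text
[[215. 312.]] [[216. 325.]]
pos [ 0.6851 -0.1203  0.1989] yaw 0.122 tilt [-0.002 -0.    -1.   ] w 0.525 F [0.  0.  0.1] t 23.8667
 turn [-0.002 -0.     0.002]
 shift [ 0.0016 -0.0019  0.1239] det 1
```

Call:
{"name": "jog_arm", "arguments": {"turn": [[0, 0, 0], [0, 0, 0], [0, 0, 0], [0, 0, 0], [0, 0, 0], [0, 0, 0], [0, 0, 0], [0, 0, 0], [0, 0, 0], [0, 0, 0], [0, 0, 0], [0, 0, 0], [0, 0, 0]], "delta_pos": [[0.002, -0.002, 0.01], [0, 0, 0.02], [0, 0, 0.025], [0, 0, 0.025], [0, 0, 0.02], [0, 0, 0.014], [0, 0, 0.007], [0, 0, 0.003], [0, 0, 0], [0, 0, 0], [0, 0, 0], [0, 0, 0], [0, 0, 0]], "gripper": [0.045, 0.045, 0.045, 0.045, 0.045, 0.045, 0.045, 0.045, 0.02, 0.02, 0.02, 0.02, 0.02]}}

```text
time: 24.95
tool_pos: [0.6824, -0.1171, 0.079]
tcp_rot: [2.083, 2.349, 0.002]
wrist_force: [0.3, 0.2, 0.5]
width: 0.234
grip_force: 0.0
```

Run:
```python
from h import *
go([.683,-.119,.075],.12)
```

```text
pos [ 0.6824 -0.1171  0.079 ] yaw 0.12 tilt [ 0.002 -0.    -1.   ] w 0.234 F [0.3 0.2 0.5] t 24.95
 turn [0.002 0.001 0.   ]
 shift [-0.002   0.0004  0.004 ] det 1
```

Call:
{"name": "jog_arm", "arguments": {"turn": [[0, 0, 0.1], [0, 0, 0.1], [0, 0, 0.1], [0, 0, 0.1], [0, 0, 0.1], [0, 0, 0.1], [0, 0, 0.1], [0, 0, 0]], "delta_pos": [[0.0003, -0.0055, 0], [0.0003, -0.0055, 0], [0.0003, -0.0055, 0], [0.0003, -0.0055, 0], [0.0003, -0.0055, 0], [0.0003, -0.0055, 0], [0.0003, -0.0055, 0], [0, 0, 0]], "gripper": [0.02, 0.02, 0.02, 0.02, 0.02, 0.02, 0.02, 0.02]}}

```text
time: 25.62
tool_pos: [0.6448, -0.108, 0.0786]
tcp_rot: [2.765, 1.49, 0.001]
wrist_force: [0.4, 1.0, -0.1]
width: 0.239
grip_force: 0.0
```

Run:
```python
from h import *
P=np.array([.6764,-.0644])
s=read_state(); d=s['tool_pos'][:2]-P; print(np.linalg.norm(d), np.arctan2(d[1],d[0])%6.283-(1.6003+np.pi/2))
go()
```

```text
0.053867890410636624 0.9146447560180713
pos [ 0.6448 -0.108   0.0786] yaw -0.582 tilt [ 0.001 -0.    -1.   ] w 0.239 F [ 0.4  1.  -0.1] t 25.6167
 turn [ 0.001 -0.     0.   ]
```

Call:
{"name": "jog_arm", "arguments": {"turn": [[0, 0, 0.1], [0, 0, 0.1], [0, 0, 0.1], [0, 0, 0.1], [0, 0, 0.1], [0, 0, 0.1], [0, 0, 0.1], [0, 0, 0.1]], "delta_pos": [[0, -0.0055, 0], [0.0003, -0.0055, 0], [0.0003, -0.0055, 0], [0.0003, -0.0055, 0], [0.0003, -0.0055, 0], [0.0003, -0.0055, 0], [0.0003, -0.0055, 0], [0.0003, -0.0055, 0]], "gripper": [0.02, 0.02, 0.02, 0.02, 0.02, 0.02, 0.02, 0.02]}}

```text
time: 26.28
tool_pos: [0.6218, -0.073, 0.0786]
tcp_rot: [3.127, 0.296, 0.003]
wrist_force: [1.9, -1.1, 0.4]
width: 0.239
grip_force: 0.7
```

Call:
{"name": "jog_arm", "arguments": {"turn": [[0, 0, 0.05], [0, 0, 0.05]], "delta_pos": [[0, -0.003, 0], [0, -0.003, 0]], "gripper": [0.02, 0.02]}}

```text
time: 26.45
tool_pos: [0.6208, -0.0669, 0.0786]
tcp_rot: [3.137, 0.144, 0.003]
wrist_force: [0.8, -1.6, 1.1]
width: 0.234
grip_force: 0.6
```

Run:
```python
from h import *
P=np.array([.6764,-.0644])
s=read_state(); d=s['tool_pos'][:2]-P; print(np.linalg.norm(d), np.arctan2(d[1],d[0])%6.283-(1.6003+np.pi/2))
go()
```

```text
0.055659677260123094 0.015832242589305157
pos [ 0.6208 -0.0669  0.0786] yaw -1.479 tilt [ 0.002 -0.001 -1.   ] w 0.234 F [ 0.8 -1.6  1.1] t 26.45
 turn [ 0.001 -0.002  0.   ]
```

Nearly there; I'll push in −tool-y (world +y) until the stop is felt.

Call:
{"name": "jog_arm", "arguments": {"turn": [[0, 0, 0.04], [0, 0, 0], [0, 0, 0]], "delta_pos": [[0, -0.001, 0], [0, -0.001, 0], [0, -0.001, 0]], "gripper": [0.02, 0.02, 0.02]}}

```text
time: 26.7
tool_pos: [0.6203, -0.064, 0.0783]
tcp_rot: [3.14, 0.085, 0.001]
wrist_force: [0.7, -0.7, 0.4]
width: 0.232
grip_force: 0.6
```

Call:
{"name": "jog_arm", "arguments": {"turn": [[0, 0, 0], [0, 0, 0]], "delta_pos": [[0, -0.001, 0], [0, -0.001, 0]], "gripper": [0.02, 0.02]}}

```text
time: 26.87
tool_pos: [0.6198, -0.0618, 0.078]
tcp_rot: [3.14, 0.082, 0.001]
wrist_force: [0.1, -1.7, 1.1]
width: 0.234
grip_force: 0.6
```

Call:
{"name": "jog_arm", "arguments": {"turn": [[0, 0, 0], [0, 0, 0]], "delta_pos": [[0, -0.001, 0], [0, -0.001, 0]], "gripper": [0.02, 0.02]}}

```text
time: 27.03
tool_pos: [0.6197, -0.0612, 0.0779]
tcp_rot: [3.138, 0.082, 0.001]
wrist_force: [-0.9, -10.0, 0.6]
width: 0.236
grip_force: 4.5
```

Call:
{"name": "jog_arm", "arguments": {"turn": [[0, 0, 0], [0, 0, 0]], "delta_pos": [[0, -0.001, 0], [0, -0.001, 0]], "gripper": [0.02, 0.02]}}

```text
time: 27.2
tool_pos: [0.6197, -0.061, 0.078]
tcp_rot: [3.135, 0.083, 0.001]
wrist_force: [0.5, -14.6, -1.0]
width: 0.231
grip_force: 7.3
```

The stop is reached. I'll release, lift clear and take a final look.

Call:
{"name": "jog_arm", "arguments": {"turn": [[0, 0, 0], [0, 0, 0], [0, 0, 0], [0, 0, 0], [0, 0, 0], [0, 0, 0], [0, 0, 0], [0, 0, 0], [0, 0, 0], [0, 0, 0], [0, 0, 0], [0, 0, 0], [0, 0, 0], [0, 0, 0], [0, 0, 0], [0, 0, 0], [0, 0, 0], [0, 0, 0], [0, 0, 0]], "delta_pos": [[0, 0.002, 0], [0, 0.002, 0], [0, 0.002, 0], [0, 0, 0], [0, 0, 0], [0, 0, -0.01], [0, 0, -0.02], [0, 0, -0.03], [0, 0, -0.03], [0, 0, -0.03], [0, 0, -0.03], [0.02, 0.03, -0.01], [0.02, 0.03, 0], [0.02, 0.03, 0], [0.02, 0.03, 0], [0.02, 0.03, 0], [0.02, 0.03, 0], [0.01, 0.02, 0], [0, 0, 0]], "gripper": [0.02, 0.02, 0.022, 0.04, 0.04, 0.04, 0.04, 0.04, 0.04, 0.04, 0.04, 0.04, 0.04, 0.04, 0.04, 0.04, 0.04, 0.04, 0.04]}}

```text
time: 28.78
tool_pos: [0.761, -0.2612, 0.2372]
tcp_rot: [3.139, 0.075, 0.001]
wrist_force: [-0.3, -0.2, -0.8]
width: 0.468
grip_force: 0.0
```

Run:
```python
from h import *
go()
a=vision.read_camera("scene")[150:290,110:390,::-1]; b=vision.read_camera("top")[120:260,60:340,::-1]
cv2.imwrite("pics/f.png",np.vstack([cv2.resize(i,None,fx=2.1,fy=2.1,interpolation=cv2.INTER_CUBIC) for i in(a,b)]))
```

```text
pos [ 0.761  -0.2612  0.2372] yaw -1.523 tilt [ 0.001 -0.002 -1.   ] w 0.468 F [-0.3 -0.2 -0.8] t 28.7833
 turn [ 0.002 -0.001  0.   ]
```

View pics/f.png

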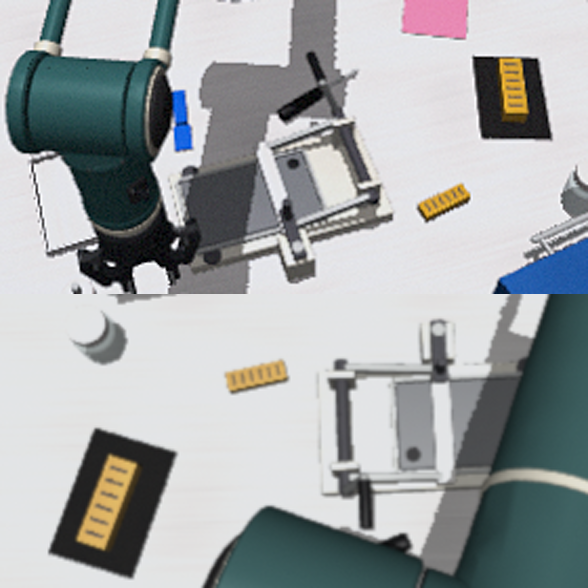

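The turnbutton lies across the rail end (top view, peg at (440,368)). The rail is down on the shell, the block is on the black mat at (107,503), and the other visible objects are where they were. Handing in.

```bash
python3 -c "
from workcell import ticket
print(ticket.finish_job())"
```

```text
the job is handed in; nothing more can be done
None
```

I handed the job in at about 29 s: the brass block sits right way up on the black mat, the clamp rail presses firmly on the shell (about 26 N felt at the crank handle), and the turnbutton is against its stop across the rail end.

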